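Plug the temperature probe into the tube heater's check port

TASK

Take the temperature probe, the one with the tall slim grip, out of the parking stand and plug it into the raised collar on top of the tube heater. Keep hold of it until its stem is fully down the opening and its flange sits flat on the collar, then let go; leave the low blanking plug with the mushroom knob parked in the stand.

Things in the scene. Friction and masses are not known exactly. Their poses are not given: they have to be found in the camera images.
- probe: Temperature probe, round, upright and loose in either bore of the stand: black grip 24 mm across with a steel band near its top, steel flange 40 mm across and 6 thick, steel stem 8 mm across and 50 long below, last 4 tapered. Origin: centre of the flange's underside; z up: grip from z = 6 to 58 mm, stem down to z = -50. 90 g. Lifts straight out.
- blank: Blanking plug parked in the stand's other bore, about 90 mm from the probe; stays there. Same flange and stem as the probe, but only a low black mushroom knob 34 mm across, its top 24 mm above the flange's underside. Origin: centre of the flange's underside, z up.
- stand: Parking stand, a grey block fixed to the worktop, 70 x 170 x 65 mm on a foot of 90 x 190 x 8 mm. Two vertical bores 18 mm wide in its top, 45 mm either side of the middle along its y axis. Origin: centre of the underside, z up.
- port (a point): Centre of the mouth, level with the top of the lone square metal collar (50 mm wide) at the right end of a fixed white tube heater (140 x 210 mm), 86 mm above the worktop. z up, x to the heater's back, y along it to its tubes: nearest 109 mm away, caps 34 mm above the mouth. Mouth 28 mm wide, narrowing over 8 mm to a vertical bore 18 mm wide, 78 mm deep in all.
Not all that is in view belongs to the job. Leave any blue or pink look-alike of the probe alone.

How it is judged:
By the outcome, as a careful person would: the job done as asked, in the order asked, and still so for the second after the job is handed in, with the robot touching nothing.
It also fails if it takes over 40 s, if anything falls off the work surface, if the arm or the gripper's body presses on something with over 40 N, if the wrist force passes 120 N, or if a joint passes its speed limit or range.

ROBOT

A 6-joint arm with a two-finger parallel gripper is mounted at the origin on a cart in front of the work surface, level with it; the furniture and walls round the work are solid. World frame = base frame: x ahead of the robot, y to its left, z up, the work surface at z = 0. Lengths are in m, angles in rad, forces in N, time in s.
With the tool pointing down it reaches from about 0.35 to 0.775 m from the base axis. Payload 7.3 kg.
Tool frame: the origin (TCP) lies on the centre line of the jaws, within the pads' length; the fingertips stand robot.nose_length ahead of it and the grasp point (between the pads) is the TCP (robot.nose_length is the distance from the TCP to the fingertips, in m); z points along the fingers, y is the direction in which the jaws open and shut (so a half turn about z gives the same grasp; the last joint's range is limited). The gripper opens to 92 mm and grips with 3 to 60 N. Pads are 19 mm wide; open, the fingers measure 130 mm over their backs; the gripper's body (75 mm by 190 mm) begins 47 mm behind the grasp point.
Start: joints at [-1.44, 0.342, 1.524, -0, 1.275, -0.146], TCP at [0.143, -0.505, 0.246] pointing down, gripper open.
Joint ranges: [-2.53, 2.53], [-0.77, 2.02], [0.04, 2.7], [-1, 4.14], [0.28, 2.66], [-3.11, 3.11]. Speed limits (rad/s): [2.57, 2.57, 3.14, 3.14, 3.14, 3.14].

INTERFACE

Orientations are given as [roll, pitch, yaw] about the fixed x, y, z axes, in that order (R = Rz(yaw) Ry(pitch) Rx(roll)).
In Python, from cell import robot, read_camera gives the robot as it stands.
- The arm moves only by the shell command python3 -m crank 'ROWS' [FORCE]. ROWS is JSON, a list of rows, each a list of 7 numbers: the shift along the tool's x, y, z in cm, then the turn, a rotation vector about the tool's x, y, z in degrees, then the opening, from 0 (shut) to 1 (fully open). In form: [[tx, ty, tz, wx, wy, wz, jaw], ...]. A call has 1 to 5 rows; each row is the pose to reach, as a shift and turn from the pose commanded when the call began, along the tool's axes at that moment; what a row does not reach only later rows make up. A row lasts 1/8 s, in which the tool goes at most 62.5 mm and 10.7 degrees, less where a joint would pass 70% of its speed; a pose out of reach is approached as far as the arm can. A call with a gripper value outside its range is refused whole. The fingers move at their own pace and stop on an object; FORCE is the grip in N (left out, the last holds). Time passes only in rows, so rows that repeat a pose let the fingers close. It gives the time, the measured TCP pose, the force and the opening at its end, in the units of the state.
- robot.observe(): the state, without advancing time (a new reading comes with each control period).
- read_camera(name): name is "scene" or "top"; returns a dict with "frame" (420x560x3 uint8, red, green, blue), "intrinsics" (3x3 intrinsics, pixels), "distortion" ([k1, k2, p1, p2, k3] as OpenCV has them; the pictures are not rectified), "R" (3x3) and "t" (3): a world point X has camera coordinates R X + t. Camera axes: x right, y down, z forward; pixel columns grow to the right and rows downward; lengths in m; the calibration is good to about 2 mm. A picture is of the moment at which its call begins. There is no depth.
- robot.hand_in(): hands the job in, once; it reports no verdict.
The state is a dict: "time": time; "qpos": joint angles; "qvel": joint speeds; "joint_efforts": joint torques, N m; "tool_pos": TCP position; "tool_rot": TCP orientation; "contact_force": force on the tool from outside, world axes, zero at the start; "torque": the same for the moment, N m; "opening": finger opening in m.
Only numpy, scipy, OpenCV 4.12 (cv2) and the standard library are available. Lean on these libraries where they do the work, as an engineer would, in place of code of your own. Each camera call takes 0.05 s, during which the arm holds its last target.

## Working session

There is one attempt and no reset: what is moved stays moved. The work goes in short steps, Python scripts to look and compute and a shell command to move; the robot and the scene stay as the last step left them, time stands still between calls to the robot, and variables do not carry over. Pictures are saved under pics/ and viewed, and the job is handed in when it is done.

```bash
mkdir -p pics; ls
python3 - <<'E'
from cell import robot, read_camera
import cv2
print(robot.observe()); print(robot.nose_length)
for n in("scene","top"):
    c=read_camera(n); cv2.imwrite(f"pics/{n}0.png",cv2.cvtColor(c["frame"],cv2.COLOR_RGB2BGR))
    print(n,c["intrinsics"],c["distortion"],c["R"],c["t"])
E
```

```text
pics
{'time': 0.0, 'qpos': array([-1.43999289e+00,  3.42715331e-01,  1.52498805e+00,  4.22819136e-06,
        1.27536973e+00, -1.46006221e-01]), 'qvel': array([-0.00058293,  0.0003873 , -0.00084113, -0.00017055, -0.00120322,
        0.00093316]), 'joint_efforts': array([ 9.69883399e-05, -4.31234050e+01, -2.44217044e+01,  7.20440154e-02,
        5.61321003e-02, -1.31546972e-04]), 'tool_pos': array([ 0.14344867, -0.50465122,  0.24505887]), 'tool_rot': array([-3.14012853e+00, -2.19389285e-04,  2.76808261e-01]), 'contact_force': array([-0.09995006,  0.11862642,  0.39514301]), 'torque': array([-0.03924252, -0.00174175,  0.00232983]), 'opening': 0.09159094280153082}
0.019
scene [[471.4397542    0.         278.80723311]
 [  0.         471.4397542  211.02351521]
 [  0.           0.           1.        ]] [-0.16399839  0.          0.          0.          0.        ] [[-0.86130593 -0.5080786   0.00286916]
 [-0.33055865  0.5560639  -0.76257716]
 [ 0.3858537  -0.65776066 -0.64689091]] [0.46907106 0.27951308 1.0330242 ]
top [[432.25547231   0.         284.17510108]
 [  0.         432.25547231 213.63307906]
 [  0.           0.           1.        ]] [-0.11665976  0.          0.          0.          0.        ] [[-1.24637014e-02 -9.99922242e-01 -4.07881214e-04]
 [-9.80358752e-01  1.23001419e-02 -1.96838575e-01]
 [ 1.96828286e-01 -2.05346730e-03 -9.80435826e-01]] [-0.03193179  0.57063542  0.85594957]
```

View pics/scene0.png

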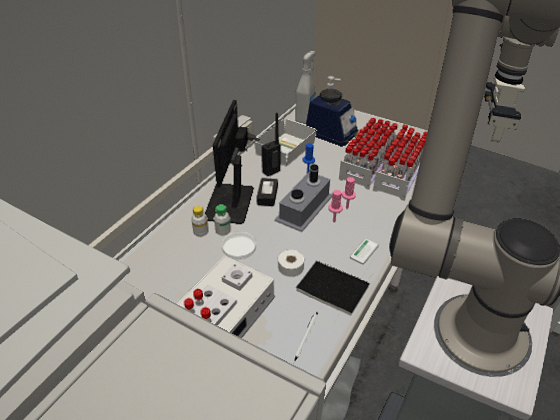

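View pics/top0.png

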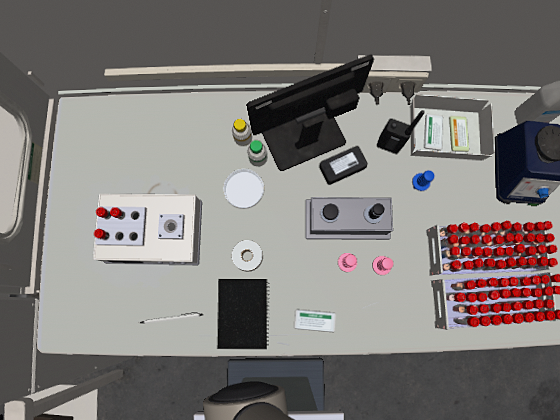

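The scene view has the probe in the right bore of the stand near (314,173) and the blank at (297,196). In the top view the probe is near (376,211), the blank near (330,211) and the collar near (171,227). I'll enlarge both to measure.

Run:
```python
import cv2
t=cv2.imread("pics/top0.png"); s=cv2.imread("pics/scene0.png")
def crop(im,x,y,w,h,f,n):
    cv2.imwrite(n,cv2.resize(im[y:y+h,x:x+w],None,fx=f,fy=f,interpolation=cv2.INTER_CUBIC))
crop(t,295,185,110,65,7,"pics/c_stand_top.png")
crop(t,90,185,120,85,6,"pics/c_heat_top.png")
crop(s,270,150,80,80,7,"pics/c_stand_sc.png")
crop(s,205,245,80,70,7,"pics/c_heat_sc.png")
```

```text
(no output)
```

View pics/c_stand_top.png

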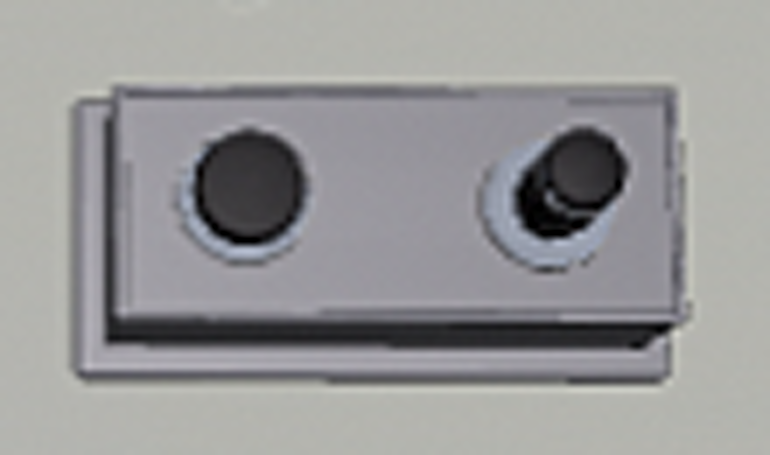

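View pics/c_heat_top.png

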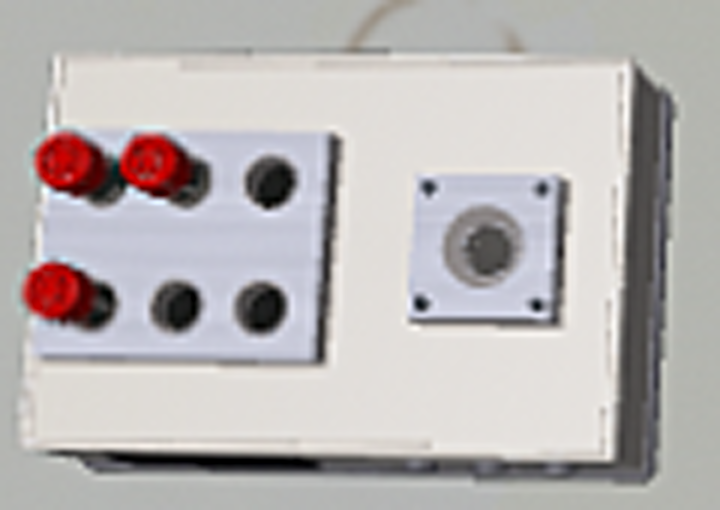

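View pics/c_stand_sc.png

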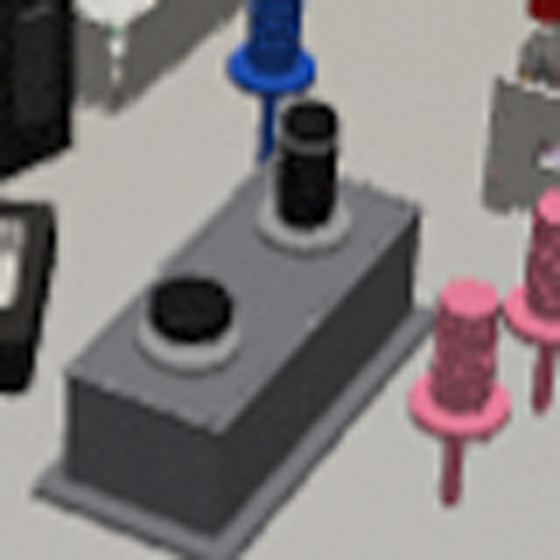

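View pics/c_heat_sc.png

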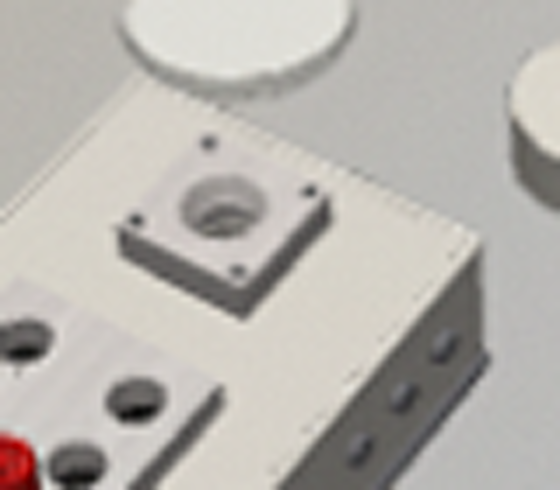

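The enlarged crops show the probe's grip top at top-crop (583,170) and scene-crop (311,116). The mouth is at (484,247) and (223,207).

```bash
cat > h.py <<'E'
import numpy as np,cv2
from cell import robot, read_camera
C={n:read_camera(n) for n in("scene","top")}
def ray(n,p):
    c=C[n];u=cv2.undistortPoints(np.array([[p]],float),c["intrinsics"],np.array(c["distortion"]))[0,0]
    R=np.array(c["R"]);t=np.array(c["t"]);d=R.T@np.array([*u,1]);return -R.T@t,d/np.linalg.norm(d)
def atz(n,p,z):
    o,d=ray(n,p);return o+d*(z-o[2])/d[2]
def tri(a,b):
    (o1,d1),(o2,d2)=ray("top",a),ray("scene",b)
    k=np.linalg.lstsq(np.c_[d1,-d2],o2-o1,rcond=None)[0];p,q=o1+k[0]*d1,o2+k[1]*d2
    return (p+q)/2,np.linalg.norm(p-q)
def proj(n,X):
    c=C[n];return cv2.projectPoints(np.array(X,float).reshape(-1,3),cv2.Rodrigues(np.array(c["R"]))[0],np.array(c["t"]),c["intrinsics"],np.array(c["distortion"]))[0][:,0]
def cr(x,y,f): return lambda u,v:((u+.5)/f-.5+x,(v+.5)/f-.5+y)
E
python3 - <<'E'
from h import *
np.set_printoptions(precision=4,suppress=True)
st=cr(295,185,7);ht=cr(90,185,6);ss=cr(270,150,7);hs=cr(205,245,7)
print("probe top",tri(st(583,170),ss(311,116)))
print("flange",tri(st(546,207),ss(304,216)))
print("knob",tri(st(251,187),ss(191,305)))
for z in(.065,.073): print(z,atz("top",st(583,170),z+.058),atz("scene",ss(311,116),z+.058),atz("top",st(546,207),z+.006),atz("top",st(251,187),z+.024))
print("mouth",tri(ht(484,247),hs(223,207)),atz("top",ht(484,247),.086),atz("scene",hs(223,207),.086))
k=[atz("top",ht(*p),.086) for p in((415,174),(560,176),(553,323),(408,320))]
print(np.array(k),np.mean(k,0)); k2=[atz("scene",hs(*p),.086) for p in((118,231),(207,133),(330,196),(243,292))];print(np.array(k2),np.mean(k2,0))
k=[atz("top",st(*p),.065) for p in((113,88),(675,88),(680,320),(118,320))];print("stand",np.array(k),np.mean(k,0))
# check
for n in("top","scene"):
  im=cv2.cvtColor(C[n]["frame"],cv2.COLOR_RGB2BGR)
E
```

```text
probe top (array([ 0.5632, -0.2235,  0.1244]), np.float64(0.0013590056252305543))
flange (array([ 0.5629, -0.2227,  0.0751]), np.float64(0.0005427916144891222))
knob (array([ 0.5673, -0.1338,  0.0871]), np.float64(0.0010240973743871453))
0.065 [ 0.5642 -0.2236  0.123 ] [ 0.5634 -0.2254  0.123 ] [ 0.5639 -0.2235  0.071 ] [ 0.5674 -0.1334  0.089 ]
0.073 [ 0.5625 -0.2218  0.131 ] [ 0.5585 -0.215   0.131 ] [ 0.5623 -0.2218  0.079 ] [ 0.5658 -0.1325  0.097 ]
mouth (array([0.5415, 0.1942, 0.087 ]), np.float64(0.000533535649112044)) [0.5419 0.1946 0.086 ] [0.5418 0.1935 0.086 ]
[[0.5677 0.2198 0.086 ]
 [0.5663 0.1691 0.086 ]
 [0.5155 0.1699 0.086 ]
 [0.517  0.22   0.086 ]] [0.5416 0.1947 0.086 ]
[[0.5648 0.2194 0.086 ]
 [0.5648 0.1691 0.086 ]
 [0.5148 0.1717 0.086 ]
 [0.5161 0.2199 0.086 ]] [0.5401 0.195  0.086 ]
stand [[ 0.6033 -0.0955  0.065 ]
 [ 0.6014 -0.2663  0.065 ]
 [ 0.5302 -0.2635  0.065 ]
 [ 0.5325 -0.0952  0.065 ]] [ 0.5669 -0.1801  0.065 ]
```

Run:
```python
from h import *
np.set_printoptions(precision=3,suppress=True)
print("antenna",tri((423,112),(277,114)))
print("blue",tri((431,174),(309,147)))
print("mon R",tri((371,57),(237,103)))
print("mon L",tri((248,103),(217,155)), "bottom L", tri((253,130),(216,186)))
print("cams",ray("top",(280,210))[0],ray("scene",(280,210))[0])
s=robot.observe();import scipy.spatial.transform as T
R=T.Rotation.from_euler('xyz',s["tool_rot"]).as_matrix();print(R)
for P in([.5635,-.2235,.25],): print(R.T@(np.array(P)-s["tool_pos"])*100)
```

```text
antenna (array([ 0.732, -0.304,  0.204]), np.float64(0.002287527252654662))
blue (array([ 0.643, -0.348,  0.094]), np.float64(0.0016171426931140829))
mon R (array([ 0.802, -0.197,  0.272]), np.float64(0.010391517028894978))
mon L (array([0.719, 0.019, 0.252]), np.float64(0.02055609820625737)) bottom L (array([0.719, 0.02 , 0.153]), np.float64(0.0005049507285687465))
cams [ 0.391 -0.037  0.952] [0.098 0.762 0.88 ]
[[ 0.962  0.273 -0.   ]
 [ 0.273 -0.962  0.001]
 [ 0.    -0.001 -1.   ]]
[ 48.095 -15.591  -0.441]
```

```bash
python3 -m crank '[[5.5,-1.8,0,0,0,4,0.6],[11.0,-3.6,0,0,0,8,0.6],[16.5,-5.4,0,0,0,12,0.6],[22,-7.2,0,0,0,16,0.6],[27.5,-9,0,0,0,16,0.6]]'
cat > to.py <<'E'
import sys
from h import *
from scipy.spatial.transform import Rotation as T
s=robot.observe();R=T.from_euler('xyz',s["tool_rot"])
P=np.array([float(a) for a in sys.argv[1:4]])
G=T.from_euler('xyz',[np.pi,0,float(sys.argv[4]) if len(sys.argv)>4 else 0])
print("cm",np.round(R.as_matrix().T@(P-s["tool_pos"])*100,2),"deg",np.round((R.inv()*G).as_rotvec(degrees=True),2),"pos",np.round(s["tool_pos"],4),"rot",np.round(s["tool_rot"],4),"F",np.round(s["contact_force"],1),"open",s["opening"],"t",s["time"])
E
python3 to.py .5635 -.2235 .2
```

```text
time: 0.92
tool_pos: [0.3848, -0.3421, 0.2458]
tool_rot: [3.141, -0.0, -0.003]
contact_force: [0.7, -1.0, -0.1]
opening: 0.0556
cm [ 17.68 -11.58   4.61] deg [-0.05 -0.08  0.2 ] pos [ 0.3871 -0.34    0.2457] rot [-3.1407e+00 -1.5000e-03  3.5000e-03] F [-0.5 -0.8 -0.1] open 0.054894172252546405 t 1.025
```

```bash
python3 - <<'E'
s=open('h.py').read().replace('C={n:read_camera(n) for n in("scene","top")}','''import pickle,os
def snap(n):
    C[n]=read_camera(n);pickle.dump(C,open("C.pkl","wb"));return cv2.cvtColor(C[n]["frame"],cv2.COLOR_RGB2BGR)
if os.path.exists("C.pkl"): C=pickle.load(open("C.pkl","rb"))
else: C={n:read_camera(n) for n in("scene","top")};pickle.dump(C,open("C.pkl","wb"))''')
open('h.py','w').write(s)
E
python3 to.py .5635 -.2235 .2;python3 to.py .5635 -.2235 .2
```

```text
cm [ 17.96 -11.91   4.55] deg [0.01 0.03 0.02] pos [ 0.3839 -0.3426  0.2456] rot [3.1415e+00 5.0000e-04 3.0000e-04] F [ 0.7 -0.2 -0.5] open 0.05521798168149686 t 1.125
cm [ 17.96 -11.91   4.55] deg [0.01 0.03 0.02] pos [ 0.3839 -0.3426  0.2456] rot [3.1415e+00 5.0000e-04 3.0000e-04] F [ 0.7 -0.2 -0.5] open 0.05521798168149686 t 1.125
```

```bash
python3 -m crank '[[5.2,-3.4,0,0,0,0,0.6],[10.4,-6.8,0,0,0,0,0.6],[15,-9.8,0.5,0,0,0,0.6],[17.7,-11.7,1,0,0,0,0.6],[17.7,-11.7,3,0,0,0,0.6]]'; python3 to.py .5635 -.2235 .1
```

```text
time: 1.75
tool_pos: [0.5621, -0.227, 0.216]
tool_rot: [3.14, -0.002, -0.001]
contact_force: [-0.5, 0.0, -0.1]
opening: 0.055
cm [ 0.12 -0.37 11.6 ] deg [ 0.07 -0.13 -0.09] pos [ 0.5621 -0.227   0.216 ] rot [ 3.1403e+00 -2.2000e-03 -1.5000e-03] F [-0.5  0.  -0.1] open 0.054961702514862674 t 1.75
```

```bash
python3 -m crank '[[0.3,-0.2,2,0,0,0,0.6],[0.3,-0.2,4,0,0,0,0.6],[0.3,-0.2,5,0,0,0,0.6]]'; python3 to.py .5635 -.2235 .1
python3 - <<'E'
from h import *
for n,(x,y,w,h) in {"top":(290,130,140,110),"scene":(240,90,140,120)}.items():
    cv2.imwrite(f"pics/a_{n}.png",cv2.resize(snap(n)[y:y+h,x:x+w],None,fx=5,fy=5,interpolation=cv2.INTER_CUBIC))
E
python3 to.py .5635 -.2235 .1
```

```text
time: 2.12
tool_pos: [0.5625, -0.2262, 0.1645]
tool_rot: [-3.141, 0.002, -0.005]
contact_force: [0.5, -0.0, -0.0]
opening: 0.0552
cm [ 0.11 -0.26  6.45] deg [-0.03  0.11 -0.26] pos [ 0.5625 -0.2262  0.1645] rot [-3.141e+00  1.900e-03 -4.600e-03] F [ 0.5 -0.  -0. ] open 0.055151595216531867 t 2.125
cm [ 0.09 -0.21  6.47] deg [-0.05  0.11 -0.23] pos [ 0.5627 -0.2257  0.1647] rot [-3.1408e+00  2.0000e-03 -4.1000e-03] F [-0.3  0.2  0.3] open 0.05491164831295898 t 2.225
```

View pics/a_top.png

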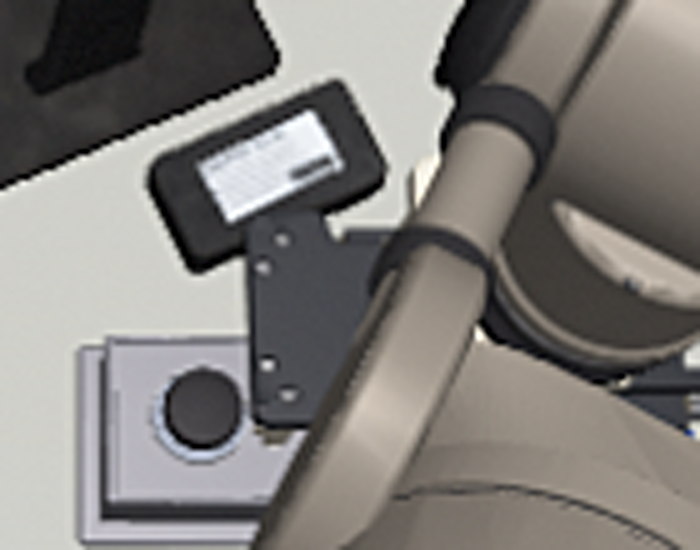

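View pics/a_scene.png

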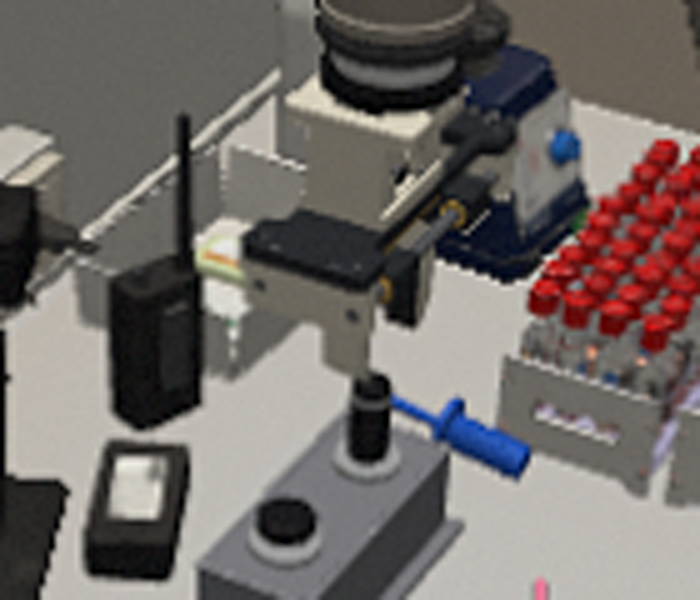

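The scene crop shows the probe under the fingers, at about (372,420) in the crop. The blue look-alike now looks as though it's lying down, so I'll check the full frame.

Run:
```python
from h import *
a=cv2.cvtColor(C["scene"]["frame"],cv2.COLOR_RGB2BGR);b=cv2.imread("pics/scene0.png")
f=lambda i:cv2.resize(i[130:240,280:400],None,fx=3.3,fy=3.3,interpolation=cv2.INTER_CUBIC)
cv2.imwrite("pics/cmp.png",np.hstack([f(b),f(a)]))
```

```text
(no output)
```

View pics/cmp.png

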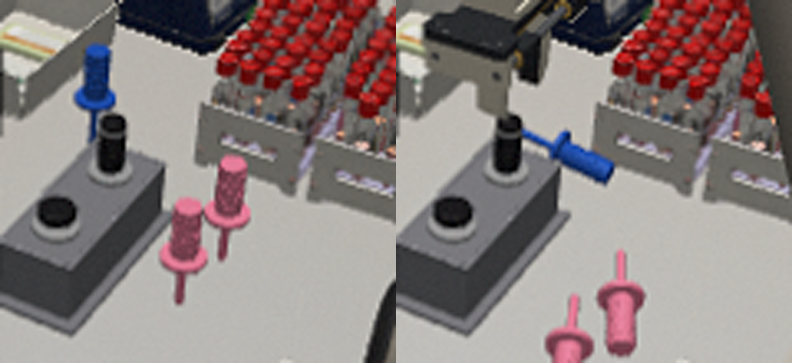

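The blue and pink look-alikes had been balanced on their stem tips and toppled on their own; no contact force was felt. They are clear of the work. Descending to grasp.

```bash
python3 -m crank '[[0.05,-0.1,2.5,0,0,0,0.6],[0.05,-0.1,5,0,0,0,0.6],[0.05,-0.1,6.2,0,0,0,0.6],[0.05,-0.1,6.4,0,0,0,0.6]]'; python3 to.py .5635 -.2235 .1; python3 -m crank '[[0,0,0,0,0,0,0.1],[0,0,0,0,0,0,0.1],[0,0,0,0,0,0,0.1],[0,0,0,0,0,0,0.1]]' 25; python3 to.py .5635 -.2235 .1
```

```text
time: 2.72
tool_pos: [0.5642, -0.2241, 0.1018]
tool_rot: [3.142, 0.0, -0.003]
contact_force: [-0.0, -0.1, 0.4]
opening: 0.0548
cm [-0.07 -0.06  0.18] deg [ 0.    0.01 -0.16] pos [ 0.5642 -0.2241  0.1018] rot [ 3.1415e+00  2.0000e-04 -2.8000e-03] F [-0.  -0.1  0.4] open 0.05483516157318781 t 2.725
time: 3.22
tool_pos: [0.5644, -0.2239, 0.1022]
tool_rot: [3.141, -0.001, -0.002]
contact_force: [-0.3, -0.3, 1.3]
opening: 0.0236
cm [-0.09 -0.04  0.22] deg [ 0.03 -0.04 -0.14] pos [ 0.5644 -0.2239  0.1022] rot [ 3.1411e+00 -7.0000e-04 -2.4000e-03] F [-0.3 -0.3  1.3] open 0.02363462348966507 t 3.225
```

```bash
python3 -m crank '[[0,0,-2,0,0,0,0.1],[0,0,-5,0,0,0,0.1],[0,0,-9,0,0,0,0.1],[0,0,-13,0,0,0,0.1],[0,0,-14,0,0,0,0.1]]'; python3 -m crank '[[0,0,0,0,0,0,0.1],[0,0,0,0,0,0,0.1]]'; python3 to.py .541 .1945 .24
python3 - <<'E'
from h import *
cv2.imwrite("pics/b_scene.png",cv2.resize(snap("scene")[80:230,230:390],None,fx=4,fy=4,interpolation=cv2.INTER_CUBIC))
E
```

```text
time: 3.85
tool_pos: [0.5651, -0.2242, 0.2445]
tool_rot: [3.139, -0.004, -0.002]
contact_force: [0.8, -0.3, -0.7]
opening: 0.0234
time: 4.1
tool_pos: [0.5635, -0.2234, 0.2397]
tool_rot: [-3.14, 0.003, -0.002]
contact_force: [0.6, 0.3, -1.3]
opening: 0.0239
cm [-2.350e+00 -4.178e+01  4.000e-02] deg [-0.09  0.18 -0.14] pos [ 0.5635 -0.2234  0.2397] rot [-3.14e+00  3.10e-03 -2.40e-03] F [ 0.6  0.3 -1.3] open 0.023872880261739858 t 4.1
```

View pics/b_scene.png

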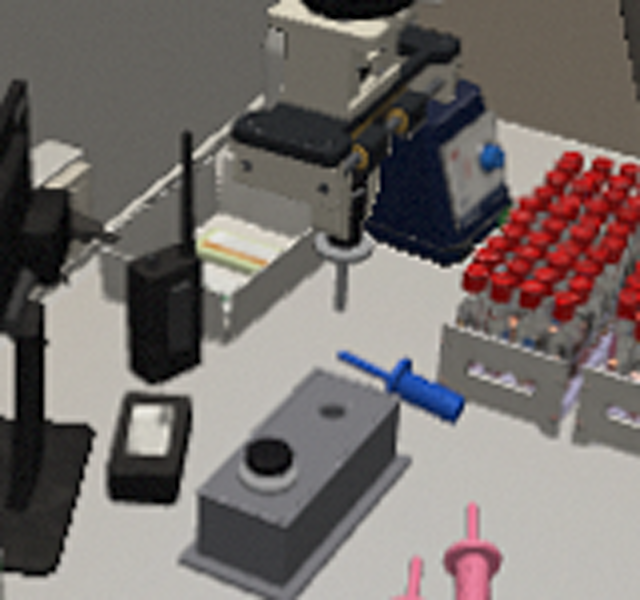

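The probe is lifted and hangs upright, with its flange at (343,245) and stem tip at (340,308) in the crop. The blank is still in the stand. Traversing.

```bash
python3 -m crank '[[-0.2,-3.5,0,0,0,0,0.1],[-0.4,-8,0,0,0,0,0.1],[-0.7,-12.5,0,0,0,0,0.1],[-1.0,-17,0,0,0,0,0.1],[-1.2,-21.5,0,0,0,0,0.1]]'; python3 -m crank '[[-0.2,-4.5,0,0,0,0,0.1],[-0.5,-9,0,0,0,0,0.1],[-0.8,-13.5,0,0,0,0,0.1],[-1.0,-17.5,0,0,0,0,0.1],[-1.1,-20,0,0,0,0,0.1]]';  python3 -m crank '[[0,-0.2,0,0,0,0,0.1],[0,-0.2,0,0,0,0,0.1],[0,-0.2,0,0,0,0,0.1]]'; python3 to.py .541 .1945 .19
```

```text
time: 4.78
tool_pos: [0.5521, -0.0073, 0.2404]
tool_rot: [-3.141, 0.002, -0.003]
contact_force: [0.9, -0.1, -1.1]
opening: 0.0236
time: 5.4
tool_pos: [0.5414, 0.1932, 0.2403]
tool_rot: [3.141, 0.002, -0.001]
contact_force: [-0.2, -0.1, -0.9]
opening: 0.0232
time: 5.78
tool_pos: [0.5423, 0.1922, 0.2414]
tool_rot: [3.141, 0.001, -0.004]
contact_force: [1.0, -0.2, -0.8]
opening: 0.0235
cm [-0.13 -0.23  5.14] deg [ 0.03  0.03 -0.22] pos [0.5423 0.1922 0.2414] rot [ 3.1411e+00  6.0000e-04 -3.8000e-03] F [ 1.  -0.2 -0.8] open 0.023488772926626295 t 5.775
```

```bash
python3 -m crank '[[-0.1,-0.2,2,0,0,0,0.1],[-0.1,-0.2,4.5,0,0,0,0.1],[-0.1,-0.2,5.5,0,0,0,0.1],[-0.1,-0.2,5.5,0,0,0,0.1],[-0.1,-0.2,5.5,0,0,0,0.1]]'; python3 to.py .541 .1945 .123
python3 - <<'E'
from h import *
for n,(x,y,w,h) in {"top":(100,150,130,110),"scene":(190,200,100,90)}.items():
    cv2.imwrite(f"pics/d_{n}.png",cv2.resize(snap(n)[y:y+h,x:x+w],None,fx=6,fy=6,interpolation=cv2.INTER_CUBIC))
E
```

```text
time: 6.4
tool_pos: [0.5419, 0.1952, 0.1877]
tool_rot: [-3.141, -0.002, -0.003]
contact_force: [0.1, -0.0, -0.9]
opening: 0.0234
cm [-0.1   0.07  6.47] deg [-0.01 -0.1  -0.16] pos [0.5419 0.1952 0.1877] rot [-3.1413e+00 -1.7000e-03 -2.8000e-03] F [ 0.1 -0.  -0.9] open 0.023436513848630026 t 6.4
```

View pics/d_top.png

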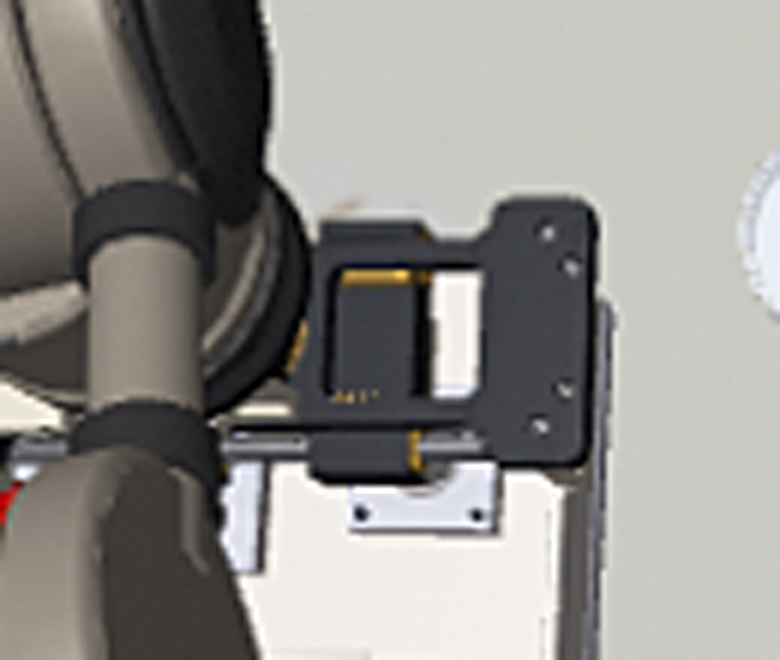

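View pics/d_scene.png

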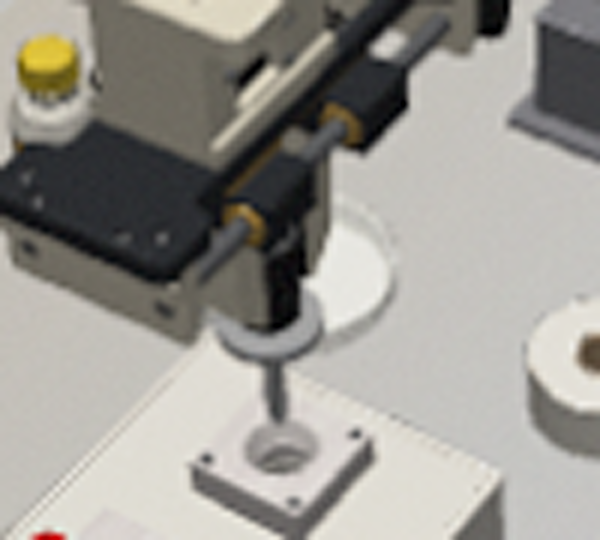

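The stem tip is at (279,422) in the scene crop, just above the mouth at (281,447). I'll compare it with the projection of a vertical stem.

Run:
```python
from h import *
P=np.array([.5415,.195,.1877])
for d in (0,-.035,-.0365,-.087): 
    p=proj("scene",P+[0,0,d])[0]; print(d,(p-[190,200]+.5)*6-.5)
print("mouth",(proj("scene",[.541,.1947,.086])[0]-[190,200]+.5)*6-.5)
for q in((1,0,0),(0,1,0)): print(q,(proj("scene",P+np.array(q)*.01)[0]-proj("scene",P)[0])*6)
```

```text
0 [262.68749414 255.82627583]
-0.035 [268.64491981 325.7213931 ]
-0.0365 [268.89534297 328.64435448]
-0.087 [277.09875113 423.73236854]
mouth [280.95452789 450.24422701]
(1, 0, 0) [-23.28783916 -10.12556931]
(0, 1, 0) [-16.27185767  17.10323627]
```

Prediction and picture agree to within about 2 crop pixels, under 1 mm. Inserting.

```bash
python3 -m crank '[[-0.05,0,1,0,0,0,0.1],[-0.05,0,2,0,0,0,0.1],[-0.05,0,3,0,0,0,0.1],[-0.05,0,4,0,0,0,0.1],[-0.05,0,4,0,0,0,0.1]]'; python3 to.py .541 .1945 .123
```

```text
time: 7.12
tool_pos: [0.5402, 0.1952, 0.1455]
tool_rot: [3.141, 0.002, -0.002]
contact_force: [0.1, -0.2, -0.5]
opening: 0.0237
cm [0.09 0.07 2.25] deg [ 0.03  0.12 -0.14] pos [0.5402 0.1952 0.1455] rot [ 3.141e+00  2.200e-03 -2.500e-03] F [ 0.1 -0.2 -0.5] open 0.02374431425301384 t 7.125
```

```bash
python3 -m crank '[[0,0,0.7,0,0,0,0.1],[0,0,1.4,0,0,0,0.1],[0,0,1.8,0,0,0,0.1],[0,0,2.1,0,0,0,0.1],[0,0,2.1,0,0,0,0.1]]'; python3 to.py .541 .1945 .123
```

```text
time: 7.75
tool_pos: [0.5407, 0.1953, 0.1255]
tool_rot: [3.141, 0.0, -0.002]
contact_force: [-0.1, 0.4, -1.0]
opening: 0.0236
cm [0.03 0.08 0.25] deg [ 0.01  0.02 -0.14] pos [0.5407 0.1953 0.1255] rot [ 3.1414e+00  3.0000e-04 -2.5000e-03] F [-0.1  0.4 -1. ] open 0.023560621251900064 t 7.75
```

```bash
python3 -m crank '[[0,0,0.1,0,0,0,0.1],[0,0,0.2,0,0,0,0.1],[0,0,0.2,0,0,0,0.1]]'; python3 -m crank '[[0,0,0.1,0,0,0,0.1],[0,0,0.1,0,0,0,0.1]]'
```

```text
time: 8.12
tool_pos: [0.5408, 0.1953, 0.1237]
tool_rot: [3.142, -0.0, -0.003]
contact_force: [-0.2, -0.5, -1.1]
opening: 0.0237
time: 8.38
tool_pos: [0.5409, 0.1953, 0.1232]
tool_rot: [-3.142, -0.001, -0.002]
contact_force: [-0.5, 0.1, 3.6]
opening: 0.0236
```

Contact: +3.6 N at z = 0.1232, as predicted. One more small push, then a look before releasing.

```bash
python3 -m crank '[[0,0,0.05,0,0,0,0.1],[0,0,0.1,0,0,0,0.1],[0,0,0.1,0,0,0,0.1]]'
python3 - <<'E'
from h import *
for n,(x,y,w,h) in {"scene":(190,200,100,90)}.items():
    cv2.imwrite(f"pics/e_{n}.png",cv2.resize(snap(n)[y:y+h,x:x+w],None,fx=6,fy=6,interpolation=cv2.INTER_CUBIC))
E
```

```text
time: 8.75
tool_pos: [0.5409, 0.1953, 0.1231]
tool_rot: [-3.142, -0.001, -0.002]
contact_force: [-4.3, -0.6, 9.7]
opening: 0.0236
```

View pics/e_scene.png

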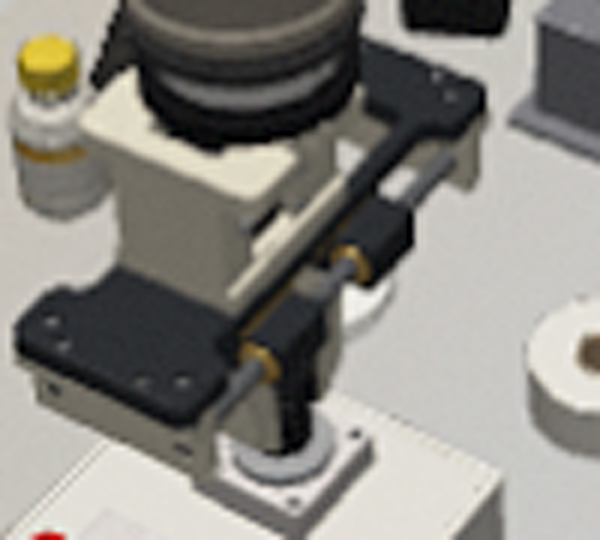

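The flange, at (283,455) in the crop, sits on the collar. Releasing and retreating straight up.

```bash
python3 -m crank '[[0,0,-0.1,0,0,0,0.6],[0,0,-0.1,0,0,0,0.6],[0,0,-0.1,0,0,0,0.6],[0,0,-0.1,0,0,0,0.6]]'; python3 -m crank '[[0,0,-2,0,0,0,0.6],[0,0,-5,0,0,0,0.6],[0,0,-9,0,0,0,0.6],[0,0,-13,0,0,0,0.6],[0,0,-13,0,0,0,0.6]]';python3 -m crank '[[0,5,0,0,0,0,0.6],[0,10,0,0,0,0,0.6],[0,15,0,0,0,0,0.6],[0,18,0,0,0,0,0.6],[0,18,0,0,0,0,0.6]]'
python3 - <<'E'
from h import *
for n,(x,y,w,h) in {"scene":(190,130,200,170),"top":(80,160,320,110)}.items():
    f=3.5 if n=="scene" else 2.5
    cv2.imwrite(f"pics/f_{n}.png",cv2.resize(snap(n)[y:y+h,x:x+w],None,fx=f,fy=f,interpolation=cv2.INTER_CUBIC))
E
```

```text
time: 9.3
tool_pos: [0.5407, 0.1953, 0.1224]
tool_rot: [3.141, 0.0, -0.002]
contact_force: [-0.7, 0.3, -0.7]
opening: 0.0541
time: 9.93
tool_pos: [0.5422, 0.1957, 0.2562]
tool_rot: [-3.14, -0.007, -0.002]
contact_force: [0.2, -0.6, -0.4]
opening: 0.0546
time: 10.55
tool_pos: [0.5399, 0.0135, 0.2516]
tool_rot: [3.142, 0.002, -0.006]
contact_force: [-0.6, 0.3, -0.4]
opening: 0.0548
```

View pics/f_scene.png

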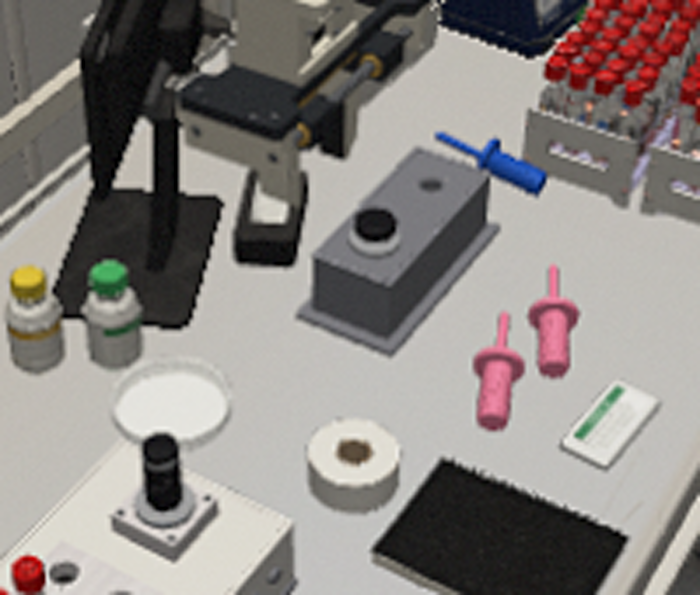

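View pics/f_top.png

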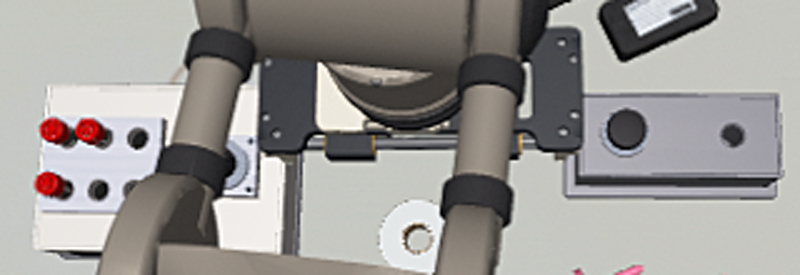

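The probe stands upright on the collar, with its flange at (165,505) and grip top at (160,442) in the crop. The blank is still parked at (375,228). A quick numeric check, then I'll hand in.

Run:
```python
from h import *
for z in(.144,.092): print((proj("scene",[.541,.195,z])[0]-[190,130]+.5)*3.5-.5)
robot.hand_in()
```

```text
[158.0092918  444.93566102]
[162.87490926 501.45557991]
the job is handed in; nothing more can be done
```

The probe is plugged into the tube heater's collar and the job is handed in, at about 10.7 s of the 40 s allowed. I gripped it at 25 N, lifted it out of the stand, carried it over and lowered it into the collar. I let go only once it was fully down.

**Seating:** Before release, the contact force was about 10 N and the tool stopped at z = 0.123 m, the height expected with the flange on the collar. After release, the picture shows the probe upright. Its grip top and flange are within about 1 pixel of the positions expected when fully seated.

**Blank and clearance:** The blanking plug is still parked in the stand, and the gripper is clear of everything with no contact force.

**Not as first seen:** The blue and pink look-alikes stood on their stem tips in the first picture and fell over early in the run. I felt no contact and didn't touch them. They were lying on the worktop in the last picture.

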